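# Load the drilling jig and spin its wing screw tight

### The arm

A 6-joint arm with a two-finger parallel gripper is mounted at the origin on the work surface. World frame = base frame: x ahead of the robot, y to its left, z up, the work surface at z = 0. Lengths are in m, angles in degrees, forces in N, time in s.
With the tool pointing down it reaches from about 0.3 to 0.825 m from the base axis. Payload 5.4 kg.
Tool frame: the origin (TCP) lies at the very end of the fingers, on their centre line; the grasp point (between the pads) lies bot.pinch_z behind it (bot.pinch_z is the distance from the TCP to the grasp point, in m); y points along the fingers, x is the direction in which the jaws open and shut, and the axes are right-handed (so a half turn about y gives the same grasp; the last joint's range is limited). The gripper opens to 92 mm and grips with 3 to 60 N. Pads are 20 mm wide; open, the fingers measure 128 mm over their backs; the gripper's body (75 mm by 189 mm) begins 69 mm behind the grasp point.
Start: joints at [59.41, 9.076, 91.501, -0, 79.423, -12.038], TCP at [0.183, 0.545, 0.215] pointing down, gripper open.
Joint ranges: [-166.64, 166.64], [-54.1, 131.32], [10.49, 154.53], [-73.88, 253.88], [9.74, 151.15], [-171.62, 171.62]. Speed limits (degrees/s): [147.25, 147.25, 180, 180, 180, 180].

### API

Orientations are given as [roll, pitch, yaw] about the fixed x, y, z axes, in that order (R = Rz(yaw) Ry(pitch) Rx(roll)).
In Python, from plant import telemetry, vision, hand_in, bot gives the robot as it stands.
- The arm moves only by the tool carry_out, never from a script. Its arguments are lists of equal length, an entry for each row: "rotation": the turn, a rotation vector about the tool's x, y, z in rad, a list of three; "xyz": the shift along the tool's x, y, z in cm, a list of three; "grip": the finger opening in cm, from 0 to 9.19. A call has exactly 10 rows; each row shifts and turns the commanded pose from where the row before left it, along the tool's axes as they then stand; what a row does not reach is not made up. A row lasts 1/10 s, in which the tool goes at most 50 mm and 8.59 degrees, less where a joint would pass 70% of its speed; a pose out of reach is approached as far as the arm can. A call is refused whole if a number of a shift passes 5 or a number of a turn 0.15, either way. A call with a gripper value outside its range is refused whole. The fingers move at their own pace and stop on an object; the grip force is fixed at half the most. Time passes only in rows, so rows that do not move let the fingers close, or fill a call up. It gives the time, the measured TCP pose, the force and the opening at its end, in the units of the state.
- telemetry.sense(): the state, without advancing time (a new reading comes with each control period).
- vision.capture(name): name is "scene" or "top" or "wrist"; returns a dict with "frame" (400x640x3 uint8, blue, green, red), "mtx" (3x3 intrinsics, pixels), "R" (3x3) and "t" (3): a world point X has camera coordinates R X + t. Camera axes: x right, y down, z forward; pixel columns grow to the right and rows downward; lengths in m; the calibration is good to about 2 mm. A picture is of the moment at which its call begins. There is no depth.
- hand_in(): hands the job in, once; it reports no verdict.
The state is a dict: "t": time; "joint_pos": joint angles; "joint_vel": joint speeds; "tau": joint torques, N m; "tcp_pos": TCP position; "eef_rot": TCP orientation; "ft_force": force on the tool from outside, world axes, zero at the start; "ft_torque": the same for the moment, N m; "opening": opening from 0.0 (shut) to 1.0 (fully open).
Only numpy, scipy, OpenCV 4.12 (cv2) and the standard library are available. Lean on these libraries where they do the work, as an engineer would, in place of code of your own. Each camera call takes 0.05 s, during which the arm holds its last target. There are 200 camera calls.

### The job

Load the drilling jig with fingertips only: push the flat steel bar along the jig's channel until its front end is hard up against the end stop, then turn the loose wing screw on the bridge clockwise (seen from above), pushing its wings round stroke after stroke, until it will turn no further and holds the bar. Do not pinch the wings, do not grip or lift the bar, and leave the other things on the bench where they are.

Things in the scene. Friction and masses are not known exactly. Their poses are not given: they have to be found in the camera images.
- jig: aluminium drilling jig screwed to the bench; base plate 180 x 80 x 12 mm, whose upper face is the channel floor. Origin: centre of its underside on the bench, x along the channel to the end stop, z up. Side guides 43 mm apart, 10 mm high, from x = -25 to 75 mm; the base behind them is open. A bridge over the channel (x = -10 to 65 mm, top 46 mm above the bench) carries the wing screw and a drill bush
- stop_face (a point): middle of the inner face of the end stop, a block 20 mm high across the channel's +x end; 75 mm ahead of the jig's origin, 17 mm above the bench; axes as the jig
- bar: dark flat steel bar 150 x 40 x 10 mm, about 0.5 kg, lying loose in the channel (1.5 mm play each side), its rear part out of the guides; origin at the centre of its underside, x towards its front end. Slides with a few newtons
- bar_front (a point): middle of the bar's front end face (the one facing the end stop), 5 mm above its underside; axes as the bar
- bar_rear (a point): middle of the bar's rear end face, where it can be pushed, 5 mm above its underside; axes as the bar
- bar_left: the bar's left long edge (its +y side, 20 mm from its middle line); origin and axes as the bar
- bar_right: the bar's right long edge (its -y side); origin and axes as the bar
- screw_axis (a point): fixed point of the jig on the upright axis of the wing screw, 10 mm ahead of the jig's origin along its x, 60 mm above the bench (the top of the hub when the screw is tight); axes as the jig
- screw (a joint): wing screw: radians still to turn clockwise (seen from above). 0 = tight on its hard stop; starts at 6.5 to 9.5. It sinks 3 mm a turn, turns easily (about 0.5 N on a wing) and stays where left. At 0 wing 1 points along the jig's +x; at q it is turned q counter-clockwise from there. Hub 23 mm across, 48 to 60 mm above the bench when tight, higher by 3 mm a turn while loose
- wing_1: wing 1, middle web and rim; origin on the screw's axis at the hub's underside, x points out along wing 1, z up. Each wing is an upright flat disc 28 mm across, 6 mm thick, its centre 21 mm out from the axis and 21 mm above the origin (69 mm above the bench when tight): it reaches 7 to 35 mm from the axis and 55 to 83 mm above the bench when tight
- wing_2: wing 2, the same disc on the opposite side; origin and axes as wing 1, so this wing lies along -x
- push_faces: the two wing faces to push on for clockwise turning: wing 1's on its +y side, wing 2's on its -y side; origin and axes as wing 1
- back_faces: the two opposite wing faces; origin and axes as wing 1
- pad: steel clamping pad, 18 mm across, on the lower end of the wing screw under the bridge; does not turn, sinks with the screw and presses on the bar at the end of its travel; origin at the centre of its underside
- screwdriver: blue screwdriver, 200 mm, lying beside the jig; bystander
- clamp: green plastic bar clamp, 200 x 130 x 26 mm, lying on its side beside the jig; bystander
- tape_measure: grey tape measure, 66 x 62 x 34 mm; bystander
- screw_dish: round steel dish, 90 mm across, 24 mm high; bystander
- hex_holder: black hex key holder 104 x 36 mm with upright keys, 100 mm high; bystander
- spirit_level: stainless steel spirit level 300 x 24 x 52 mm standing on its edge at the back; bystander
Not all that is in view belongs to the job. Several things have the shape of the bar; the one meant has the colours described above.

How it is judged:
By the outcome, as a careful person would: the job done as asked, in the order asked, and still so for the second after the job is handed in, with the robot touching nothing.
It also fails if it takes over 72 s, if anything falls off the work surface, if the arm or the gripper's body presses on something with over 40 N, if the wrist force passes 120 N, or if a joint passes its speed limit or range.

## Working session

There is one attempt and no reset: what is moved stays moved. The work goes in short steps, Python scripts to look and compute and a tool call to move; the robot and the scene stay as the last step left them, time stands still between calls to the robot, and variables do not carry over. Pictures are saved under pics/ and viewed, about 8 in all and at most 12, crops included, and the job is handed in when it is done.

Besides the shell and the picture viewer there is one more tool, called by a JSON object that holds its "name" and its "arguments". carry_out: Moves the arm, as the interface text tells. Its arguments: {"type":"object","properties":{"rotation":{"type":"array"},"xyz":{"type":"array"},"grip":{"type":"array"}},"required":["rotation","xyz","grip"]}

```bash
ls; mkdir -p pics; python3 - <<'E'
from plant import telemetry, vision, bot
import cv2,numpy as np
print(telemetry.sense(), bot.pinch_z)
for n in ("scene","top"):
    c=vision.capture(n); cv2.imwrite(f"pics/{n}0.png",c["frame"])
    print(n,c["mtx"].tolist(),np.round(c["R"],4).tolist(),np.round(c["t"],4).tolist())
E
```

```text
pics
{'t': 0.0, 'joint_pos': array([ 5.94081314e+01,  9.11293897e+00,  9.15716340e+01,  3.97010477e-04,
        7.94247852e+01, -1.20375827e+01]), 'joint_vel': array([-0.02816016, -0.03539234, -0.08089469, -0.07433493, -0.09440938,
        0.00731289]), 'tau': array([ 1.44676069e-03, -3.85558784e+01, -3.22114921e+01,  7.04074278e-02,
        3.76890565e-02, -1.51739418e-04]), 'tcp_pos': array([0.18265193, 0.54454921, 0.21362083]), 'eef_rot': array([-89.97681144,   0.10687206,  71.44566253]), 'ft_force': array([ 0.76298986, -0.49679298, -0.30708278]), 'ft_torque': array([-0.0645852 , -0.03497097,  0.01177257]), 'opening': 1.00210391143934} 0.0187
scene [[370.8583172326277, 0.0, 322.09035402847377], [0.0, 370.8583172326277, 194.5597443523905], [0.0, 0.0, 1.0]] [[-0.1075, 0.9942, -0.0049], [0.6108, 0.0622, -0.7894], [-0.7845, -0.0878, -0.6139]] [-0.0116, -0.2892, 1.4461]
top [[493.0234207045639, 0.0, 318.2712393419177], [0.0, 493.0234207045639, 199.17793052472783], [0.0, 0.0, 1.0]] [[0.0215, -0.9996, -0.0191], [-0.9852, -0.018, -0.1703], [0.1699, 0.0225, -0.9852]] [0.0584, 0.5371, 1.2492]
```

```bash
python3 - <<'E'
import cv2
for n in ("scene","top"):
    im=cv2.imread(f"pics/{n}0.png"); cv2.imwrite(f"pics/{n}0b.png",cv2.resize(im,(800,500),interpolation=cv2.INTER_CUBIC))
E
```

```text
(no output)
```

View pics/scene0b.png

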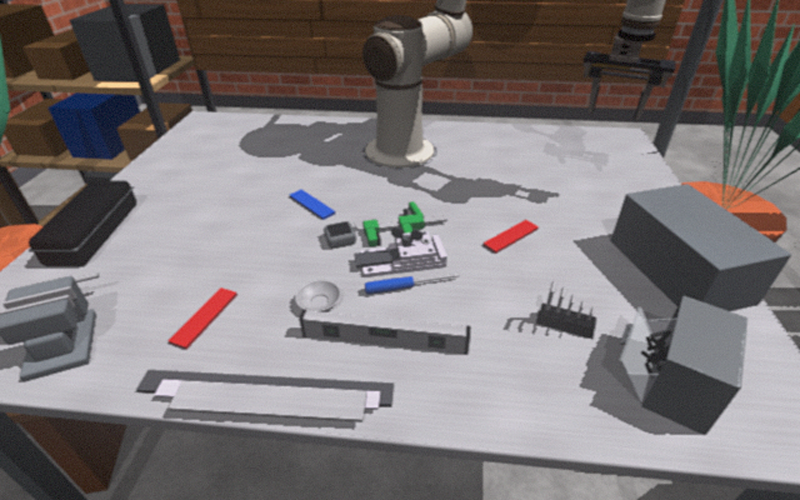

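View pics/top0b.png

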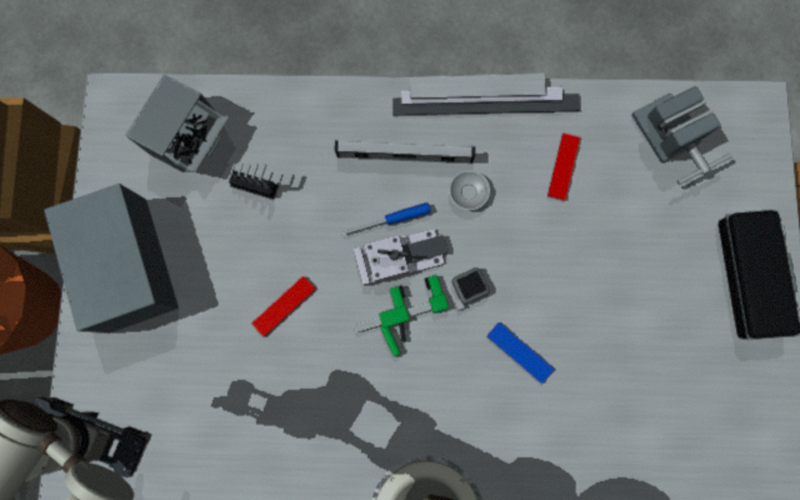

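The scene and top views show the jig at about (400,255) in the scaled top view. The end stop is at the image left (world +y), and the dark bar sticks out to the right at about (435,245). I'll zoom in on it.

```bash
python3 - <<'E'
import cv2
im=cv2.imread("pics/top0.png")[175:240,275:370]; cv2.imwrite("pics/top0c.png",cv2.resize(im,None,fx=8,fy=8,interpolation=cv2.INTER_CUBIC))
E
```

```text
(no output)
```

View pics/top0c.png

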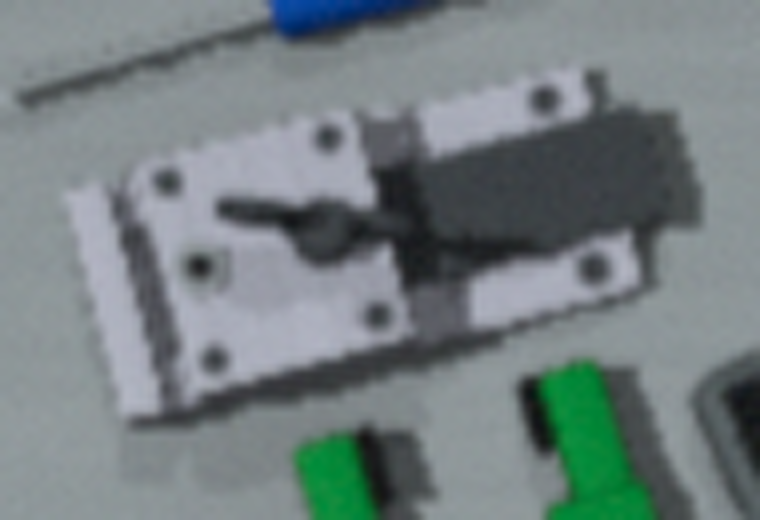

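The zoomed view (8x, offset 275,175) shows the base rear corners at about (590,70) and (645,288), the stop's outer corners at (68,190) and (122,415), and the bush at (200,267). The hub is at (325,232), one wing tip at (220,208), and the bar's rear corners at (672,110) and (700,222).

```bash
cat > h.py <<'E'
import numpy as np, cv2
from scipy.optimize import least_squares
def proj(c,X):
    p=(np.atleast_2d(X)@np.array(c["R"]).T+np.array(c["t"]))@np.array(c["mtx"]).T
    return p[:,:2]/p[:,2:]
def ray(c,uv,z):
    R=np.array(c["R"]);C=-R.T@np.array(c["t"]);d=R.T@np.linalg.inv(c["mtx"])@[uv[0],uv[1],1]
    return C+d*(z-C[2])/d[2]
def jw(p,X):
    X=np.atleast_2d(X).astype(float);c,s=np.cos(p[2]),np.sin(p[2])
    return np.c_[p[0]+c*X[:,0]-s*X[:,1],p[1]+s*X[:,0]+c*X[:,1],X[:,2]]
E
python3 - <<'E'
from h import *
from plant import vision
c=vision.capture("top")
pts=[((590,70),(-.09,-.04,.012)),((645,288),(-.09,.04,.012)),((68,190),(.09,-.04,.032)),((122,415),(.09,.04,.032))]
uv=np.array([p[0] for p in pts])/8+[275-.5+1/16,175-.5+1/16]; X=np.array([p[1] for p in pts])
r=least_squares(lambda p:(proj(c,jw(p,X))-uv).ravel(),[.55,0,1.6]); p=r.x
print("jig",p[:2],np.degrees(p[2]),np.round(r.fun,2))
f=lambda a:np.array(a)/8+[274.56,174.56]
inv=lambda W:jw([0,0,-p[2]],W-np.r_[p[:2],0])
for n,a,z in [("hub",(325,232),.064),("tip",(220,208),.073),("bush",(200,267),.046),("br1",(360,110),.046),("br2",(410,325),.046),("bar-",(672,110),.022),("bar+",(700,222),.022),("barmid",(686,166),.022)]:
    print(n,np.round(inv(ray(c,f(a),z)),4))
print("axis",jw(p,[.01,0,.06]),"rear",jw(p,[-.09,0,.017]))
E
```

```text
jig [0.5256423  0.06642308] 105.44090775983518 [-0.34 -0.46  0.4   0.57 -0.2  -0.48  0.13  0.35]
hub [[0.0109 0.0017 0.064 ]]
tip [[ 0.0418 -0.0128  0.073 ]]
bush [[ 0.0532 -0.0002  0.046 ]]
br1 [[-0.0106 -0.038   0.046 ]]
br2 [[-0.0088  0.0355  0.046 ]]
bar- [[-0.1128 -0.0166  0.022 ]]
bar+ [[-0.1119  0.0226  0.022 ]]
barmid [[-0.1124  0.0031  0.022 ]]
axis [[0.52297986 0.07606214 0.06      ]] rear [[ 0.54960429 -0.02032842  0.017     ]]
```

```bash
cat >> h.py <<'E'
JIG=[.5256,.0664,np.radians(105.44)]
from scipy.spatial.transform import Rotation as Ro
def go(x,y,z,yaw=None):
    from plant import telemetry
    s=telemetry.sense();W=jw(JIG,[x,y,z])[0]
    R=Ro.from_euler("xyz",s["eef_rot"],degrees=True)
    print("t",round(s["t"],2),"j",np.round(s["joint_pos"],1),"rot",np.round(s["eef_rot"],2),"F",np.round(s["ft_force"],1),"op",round(s["opening"],3))
    print("tcp in jig mm",np.round(1e3*(jw([0,0,-JIG[2]],s["tcp_pos"]-np.r_[JIG[:2],0])),1))
    print("shift cm tool",np.round(R.inv().apply(W-s["tcp_pos"])*100,2), "turn y rad", None if yaw is None else np.round(np.radians(s["eef_rot"][2]-yaw),3))
E
python3 -c "
from h import *
go(-.145,.0015,.1,15.44)"
```

```text
t 0.15 j [ 59.4   9.1  91.6   0.   79.4 -12. ] rot [-8.998e+01  8.000e-02  7.145e+01] F [-0.8  0.3  0.4] op 1.002
tcp in jig mm [[552.3 203.2 213.9]]
shift cm tool [-46.52  11.43 -55.71] turn y rad 0.977
```

{"name": "carry_out", "arguments": {"rotation": [[0, 0, 0], [0, 0, 0], [0, 0, 0], [0, 0, 0], [0, 0, 0], [0, 0, 0], [0, 0, 0], [0, 0, 0], [0, 0, 0], [0, 0, 0]], "xyz": [[-2.32, 0, -2.78], [-2.32, 0, -2.78], [-2.32, 0, -2.78], [-2.32, 0, -2.78], [-2.32, 0, -2.78], [-2.32, 0, -2.78], [-2.32, 0, -2.78], [-2.32, 0, -2.78], [-2.32, 0, -2.78], [-2.32, 0, -2.78]], "grip": [0, 0, 0, 0, 0, 0, 0, 0, 0, 0]}}

```text
t: 1.15
tcp_pos: [0.373, 0.2353, 0.2144]
eef_rot: [-90.0, 0.0, 71.5]
ft_force: [0.1, 0.4, 0.3]
opening: 0.15
```

{"name": "carry_out", "arguments": {"rotation": [[0, 0, 0], [0, 0, 0], [0, 0, 0], [0, 0, 0], [0, 0, 0], [0, 0, 0], [0, 0, 0], [0, 0, 0], [0, 0, 0], [0, 0, 0]], "xyz": [[-2.32, 0, -2.78], [-2.32, 0, -2.78], [-2.32, 0, -2.78], [-2.32, 0, -2.78], [-2.32, 0, -2.78], [-2.32, 0, -2.78], [-2.32, 0, -2.78], [-2.32, 0, -2.78], [-2.32, 0, -2.78], [-2.32, 0, -2.78]], "grip": [0, 0, 0, 0, 0, 0, 0, 0, 0, 0]}}

```text
t: 2.15
tcp_pos: [0.5628, -0.073, 0.2142]
eef_rot: [-90.0, -0.0, 71.4]
ft_force: [0.7, 1.2, 0.2]
opening: 0.001
```

{"name": "carry_out", "arguments": {"rotation": [[0, 0.14, 0], [0, 0.14, 0], [0, 0.14, 0], [0, 0.14, 0], [0, 0.14, 0], [0, 0.14, 0], [0, 0.137, 0], [0, 0, 0], [0, 0, 0], [0, 0, 0]], "xyz": [[0, 1, 0], [0, 1, 0], [0, 1, 0], [0, 1, 0], [0, 1, 0], [0, 1, 0], [0, 1, 0], [0, 1, 0], [0, 1, 0], [0, 0, 0]], "grip": [0, 0, 0, 0, 0, 0, 0, 0, 0, 0]}}

```text
t: 3.15
tcp_pos: [0.5612, -0.0713, 0.1227]
eef_rot: [-89.9, 0.2, 15.6]
ft_force: [-0.2, 0.8, -1.0]
opening: 0.005
```

```bash
python3 -c "
from h import *
from plant import vision
go(-.145,.0015,.0165,15.44)
c=vision.capture('wrist')
cv2.imwrite('pics/w1.png',c['frame'])
C=-c['R'].T@c['t'];print(C)
for X in [(-.09,-.04,.012),(-.09,.04,.012),(.01,0,.064),(-.112,0,.022),(.09,-.04,.032),(.09,.04,.032),(.053,0,.046)]: print(X,proj(c,jw(JIG,X)).round(0))"
```

```text
t 3.15 j [-19.5  12.9  98.   -0.   69.4 -35.1] rot [-89.89   0.16  15.6 ] F [-0.2  0.8 -1. ] op 0.005
tcp in jig mm [[-142.2    2.4  122.7]]
shift cm tool [ 0.11 10.62 -0.3 ] turn y rad 0.003
[ 0.54351983 -0.00750338  0.29302161]
(-0.09, -0.04, 0.012) [[363. 142.]]
(-0.09, 0.04, 0.012) [[272. 142.]]
(0.01, 0, 0.064) [[319. -12.]]
(-0.112, 0, 0.022) [[318. 168.]]
(0.09, -0.04, 0.032) [[ 378. -124.]]
(0.09, 0.04, 0.032) [[ 261. -124.]]
(0.053, 0, 0.046) [[319. -73.]]
```

View pics/w1.png

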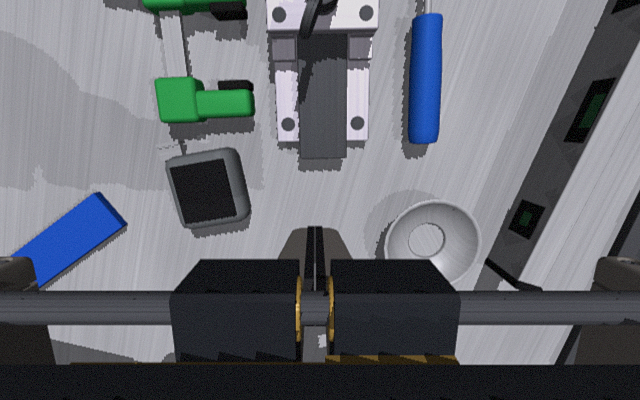

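The wrist view shows the bar's rear end at about (323,165), the base rear corners at (276,142) and (369,142), and the closed fingertips at about (315,228). Nothing is in the way of the push. The lateral position is about 4 mm off the top-camera estimate, so I'll check that against the projected fingertip.

```bash
python3 -c "
from h import *
from plant import vision,telemetry
c=vision.capture('wrist');s=telemetry.sense()
print(proj(c,s['tcp_pos']))
inv=lambda W:jw([0,0,-JIG[2]],W-np.r_[JIG[:2],0])*1e3
for uv,z in [((276,142),.012),((369,142),.012),((299,158),.022),((346,158),.022)]: print(inv(ray(c,uv,z)).round(1))"
```

```text
[[315.89214203 244.8471017 ]]
[[-90.6  36.3  12. ]]
[[-90.4 -45.7  12. ]]
[[-103.6   15.7   22. ]]
[[-103.5  -24.8   22. ]]
```

{"name": "carry_out", "arguments": {"rotation": [[0, 0, 0], [0, 0, 0], [0, 0, 0], [0, 0, 0], [0, 0, 0], [0, 0, 0], [0, 0, 0], [0, 0, 0], [0, 0, 0], [0, 0, 0]], "xyz": [[0.4, 2.5, -0.3], [0, 2.5, 0], [0, 2.5, 0], [0, 2.0, 0], [0, 1.0, 0], [0, 0, 0], [0, 0, 0.5], [0, 0, 0.5], [0, 0, 0], [0, 0, 0]], "grip": [0, 0, 0, 0, 0, 0, 0, 0, 0, 0]}}

```text
t: 4.25
tcp_pos: [0.5649, -0.0638, 0.0204]
eef_rot: [-90.0, -0.1, 15.5]
ft_force: [0.1, 0.1, -0.6]
opening: 0.005
```

```bash
python3 -c "
from h import *
go(-.087,-.0015,.0155,15.44)"
```

```text
t 4.25 j [-18.6  21.3 100.6  -0.   58.  -34.1] rot [-9.005e+01 -7.000e-02  1.550e+01] F [ 0.1  0.1 -0.6] op 0.005
tcp in jig mm [[-135.9   -3.3   20.4]]
shift cm tool [-0.17  0.49  4.9 ] turn y rad 0.001
```

{"name": "carry_out", "arguments": {"rotation": [[0, 0, 0], [0, 0, 0], [0, 0, 0], [0, 0, 0], [0, 0, 0], [0, 0, 0], [0, 0, 0], [0, 0, 0], [0, 0, 0], [0, 0, 0]], "xyz": [[-0.1, 0.45, 0], [0, 0, 0.4], [0, 0, 0.4], [0, 0, 0.4], [0, 0, 0.4], [0, 0, 0.4], [0, 0, 0.4], [0, 0, 0.4], [0, 0, 0.4], [0, 0, 0.3]], "grip": [0, 0, 0, 0, 0, 0, 0, 0, 0, 0]}}

```text
t: 5.25
tcp_pos: [0.5541, -0.0303, 0.0152]
eef_rot: [-90.0, -0.0, 15.5]
ft_force: [0.5, -1.7, -0.3]
opening: 0.003
```

{"name": "carry_out", "arguments": {"rotation": [[0, 0, 0], [0, 0, 0], [0, 0, 0], [0, 0, 0], [0, 0, 0], [0, 0, 0], [0, 0, 0], [0, 0, 0], [0, 0, 0], [0, 0, 0]], "xyz": [[0, 0, 0.15], [0, 0, 0.15], [0, 0, 0.1], [0, 0, 0.1], [0, 0, 0.1], [0, 0, 0.1], [0, 0, 0.1], [0, 0, 0.1], [0, 0, 0], [0, 0, 0]], "grip": [0, 0, 0, 0, 0, 0, 0, 0, 0, 0]}}

```text
t: 6.25
tcp_pos: [0.5517, -0.0216, 0.0151]
eef_rot: [-90.0, -0.0, 15.5]
ft_force: [1.1, -2.2, -0.5]
opening: 0.004
```

```bash
python3 -c "
from h import *
go(-.087,-.0015,.0155,15.44)"
```

```text
t 6.25 j [-14.8  19.8 103.4   0.   56.9 -30.3] rot [-89.99  -0.    15.46] F [ 1.1 -2.2 -0.5] op 0.004
tcp in jig mm [[-91.8  -1.7  15.1]]
shift cm tool [-0.02 -0.04  0.48] turn y rad 0.0
```

{"name": "carry_out", "arguments": {"rotation": [[0, 0, 0], [0, 0, 0], [0, 0, 0], [0, 0, 0], [0, 0, 0], [0, 0, 0], [0, 0, 0], [0, 0, 0], [0, 0, 0], [0, 0, 0]], "xyz": [[0, 0, 0.08], [0, 0, 0.08], [0, 0, 0.08], [0, 0, 0.08], [0, 0, 0.08], [0, 0, 0.05], [0, 0, 0.05], [0, 0, 0], [0, 0, 0], [0, 0, 0]], "grip": [0, 0, 0, 0, 0, 0, 0, 0, 0, 0]}}

```text
t: 7.25
tcp_pos: [0.5504, -0.0168, 0.0151]
eef_rot: [-90.0, -0.0, 15.5]
ft_force: [0.4, -2.3, 1.0]
opening: 0.006
```

{"name": "carry_out", "arguments": {"rotation": [[0, 0, 0], [0, 0, 0], [0, 0, 0], [0, 0, 0], [0, 0, 0], [0, 0, 0], [0, 0, 0], [0, 0, 0], [0, 0, 0], [0, 0, 0]], "xyz": [[0, 0, 0.05], [0, 0, 0.05], [0, 0, 0.05], [0, 0, 0.05], [0, 0, 0], [0, 0, 0], [0, 0, 0], [0, 0, 0], [0, 0, 0], [0, 0, 0]], "grip": [0, 0, 0, 0, 0, 0, 0, 0, 0, 0]}}

```text
t: 8.25
tcp_pos: [0.5499, -0.0151, 0.0151]
eef_rot: [-90.0, -0.0, 15.5]
ft_force: [1.5, -4.6, 0.8]
opening: 0.003
```

{"name": "carry_out", "arguments": {"rotation": [[0, 0, 0], [0, 0, 0], [0, 0, 0], [0, 0, 0], [0, 0, 0], [0, 0, 0], [0, 0, 0], [0, 0, 0], [0, 0, 0], [0, 0, 0]], "xyz": [[0, 0, 0.04], [0, 0, 0.04], [0, 0, 0.04], [0, 0, 0.04], [0, 0, 0.04], [0, 0, 0], [0, 0, 0], [0, 0, 0], [0, 0, 0], [0, 0, 0]], "grip": [0, 0, 0, 0, 0, 0, 0, 0, 0, 0]}}

```text
t: 9.25
tcp_pos: [0.5504, -0.0148, 0.0153]
eef_rot: [-90.2, -0.1, 15.5]
ft_force: [3.4, -9.8, -2.3]
opening: 0.004
```

{"name": "carry_out", "arguments": {"rotation": [[0, 0, 0], [0, 0, 0], [0, 0, 0], [0, 0, 0], [0, 0, 0], [0, 0, 0], [0, 0, 0], [0, 0, 0], [0, 0, 0], [0, 0, 0]], "xyz": [[0, 0, 0.05], [0, 0, 0.05], [0, 0, 0.05], [0, 0, 0.05], [0, 0, 0], [0, 0, 0], [0, 0, 0], [0, 0, 0], [0, 0, 0], [0, 0, 0]], "grip": [0, 0, 0, 0, 0, 0, 0, 0, 0, 0]}}

```text
t: 10.25
tcp_pos: [0.5507, -0.0145, 0.0158]
eef_rot: [-90.4, -0.1, 15.5]
ft_force: [5.3, -14.7, -3.5]
opening: 0.008
```

```bash
python3 -c "
from h import *
go(-.087,-.0015,.0155,15.44)"
```

```text
t 10.25 j [-13.9  19.4 103.8  -0.3  56.5 -29.2] rot [-90.39  -0.15  15.51] F [  5.3 -14.7  -3.5] op 0.008
tcp in jig mm [[-84.7  -2.7  15.8]]
shift cm tool [-0.12  0.03 -0.23] turn y rad 0.001
```

{"name": "carry_out", "arguments": {"rotation": [[0, 0, 0], [0, 0, 0], [0, 0, 0], [0, 0, 0], [0, 0, 0], [0, -0.14, 0], [0, -0.14, 0], [0, -0.14, 0], [0, -0.14, 0], [0, -0.14, 0]], "xyz": [[0, 0, -0.6], [0, 0, -1.5], [0, -3, 0], [0, -4, 0], [0, -4, 0], [0, -3, 0], [0, 0, 0], [0, 0, 0], [0, 0, 0], [0, 0, 0]], "grip": [0, 0, 0, 0, 0, 0, 4.4, 4.4, 4.4, 4.4]}}

```text
t: 11.25
tcp_pos: [0.5539, -0.031, 0.1546]
eef_rot: [-89.9, -0.0, 55.9]
ft_force: [-0.3, 0.4, 0.1]
opening: 0.328
```

{"name": "carry_out", "arguments": {"rotation": [[0, -0.14, 0], [0, -0.14, 0], [0, -0.14, 0], [0, -0.14, 0], [0, -0.14, 0], [0, -0.14, 0], [0, -0.14, 0], [0, -0.14, 0], [0, -0.14, 0], [0, 0, 0]], "xyz": [[0, 0, 0], [0, 0, 0], [0, 0, 0], [0, 0, 0], [0, 0, 0], [0, 0, 0], [0, 0, 0], [0, 0, 0], [0, 0, 0], [0, 0, 0]], "grip": [4.4, 4.4, 4.4, 4.4, 4.4, 4.4, 4.4, 4.4, 4.4, 4.4]}}

```text
t: 12.25
tcp_pos: [0.5539, -0.0311, 0.1546]
eef_rot: [-90.0, -0.1, 127.8]
ft_force: [0.7, -0.5, -0.8]
opening: 0.477
```

```bash
python3 -c "
from h import *
from plant import vision
go(.010,-.001,.15,130)
c=vision.capture('top');d=vision.capture('scene')
a=cv2.resize(c['frame'][165:245,270:370],None,fx=4,fy=4,interpolation=cv2.INTER_CUBIC)
b=cv2.resize(d['frame'][150:230,270:370],None,fx=8,fy=8,interpolation=cv2.INTER_CUBIC)
cv2.imwrite('pics/s2.png',b[:600]);cv2.imwrite('pics/t2.png',a)
q=lambda X:((proj(d,jw(JIG,X))-[270,150]+.5)*8-.5).round(0)
for X in [(-.09,-.04,.012),(-.09,.04,.012),(.01,0,.064),(-.075,-.02,.022),(-.075,.02,.022),(.09,-.04,.032),(.09,.04,.032),(.053,0,.046),(-.01,-.04,.046)]: print(X,q(X))"
```

```text
t 12.25 j [-1.570e+01  9.200e+00  9.830e+01  1.000e-01  7.250e+01 -1.435e+02] rot [-8.9990e+01 -1.2000e-01  1.2779e+02] F [ 0.7 -0.5 -0.8] op 0.477
tcp in jig mm [[-101.5   -1.4  154.6]]
shift cm tool [10.33  0.48 -4.21] turn y rad -0.039
(-0.09, -0.04, 0.012) [[164. 542.]]
(-0.09, 0.04, 0.012) [[142. 393.]]
(0.01, 0, 0.064) [[442. 313.]]
(-0.075, -0.02, 0.022) [[201. 475.]]
(-0.075, 0.02, 0.022) [[189. 401.]]
(0.09, -0.04, 0.032) [[699. 437.]]
(0.09, 0.04, 0.032) [[646. 296.]]
(0.053, 0, 0.046) [[567. 343.]]
(-0.01, -0.04, 0.046) [[402. 436.]]
```

View pics/s2.png

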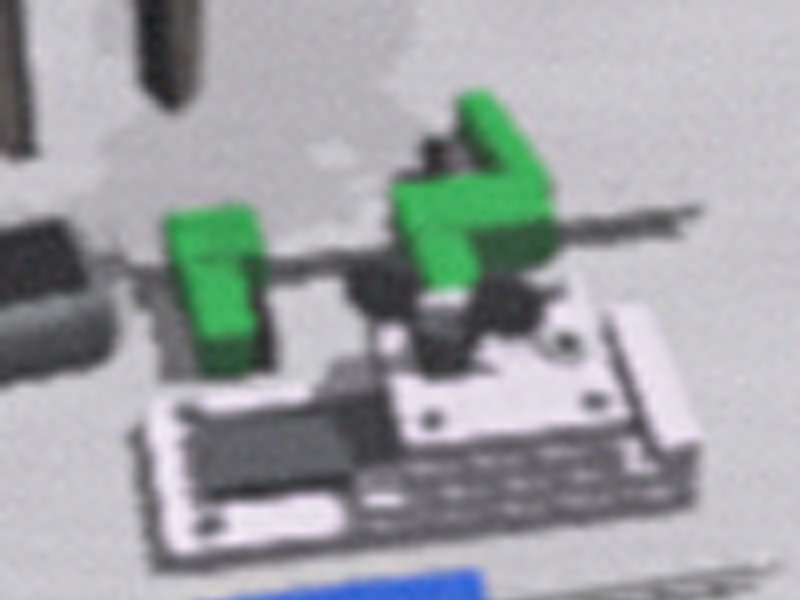

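The scene crop shows the bar's rear end at about (195,455), where it's predicted to be with the bar at the stop. The hub is at (445,340) and the wings at (380,290) and (510,300). Next I'll move the straddling fingers over the screw.

{"name": "carry_out", "arguments": {"rotation": [[0, 0, 0], [0, 0, 0], [0, 0, 0], [0, 0, 0], [0, -0.1, 0], [0, -0.1, 0], [0, -0.1, 0], [0, 0, 0], [0, 0, 0], [0, 0, 0]], "xyz": [[2.57, 0, -1.07], [2.57, 0, -1.07], [2.57, 0, -1.07], [2.57, 0, -1.08], [0, 0, 0], [0, 0, 0], [0, 0, 0], [0, 0, 0], [0, 0, 0], [0, 0, 0]], "grip": [4.4, 4.4, 4.4, 4.4, 4.4, 4.4, 4.4, 4.4, 4.4, 4.4]}}

```text
t: 13.35
tcp_pos: [0.5253, 0.0761, 0.155]
eef_rot: [-90.0, -0.0, 144.8]
ft_force: [-0.0, -0.4, 0.4]
opening: 0.479
```

```bash
python3 -c "
from h import *
from plant import vision,telemetry
go(.010,-.002,.062,145)
c=vision.capture('wrist')
cv2.imwrite('pics/w3.png',c['frame'])
s=telemetry.sense()
print(proj(c,s['tcp_pos']),[proj(c,jw(JIG,X)).round(0) for X in [(.01,0,.064),(.01,-.004,.064),(.053,0,.046)]])"
```

```text
t 13.35 j [  -4.8    5.6  102.3    0.    72.1 -149.6] rot [-9.0000e+01 -2.0000e-02  1.4481e+02] F [-0.  -0.4  0.4] op 0.479
tcp in jig mm [[  9.5  -2.3 155. ]]
shift cm tool [ 0.06  9.3  -0.01] turn y rad -0.003
[[312.89934962 241.84913837]] [array([[316., 202.]]), array([[313., 205.]]), array([[351., 226.]])]
```

View pics/w3.png

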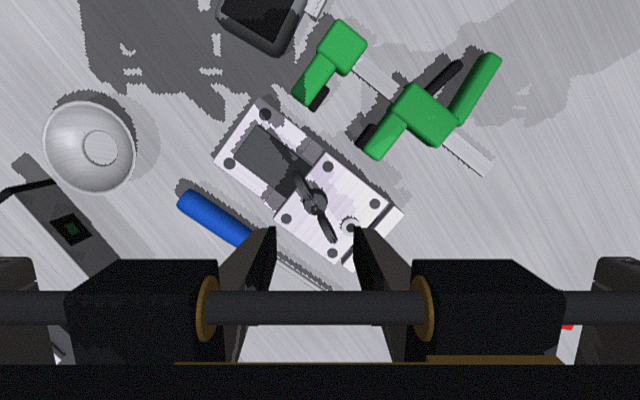

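The wrist view shows the hub at (314,202) and the bush at (349,226), both as predicted. The wing tips are at (300,160) and (333,240), about 65° clear of the jaw axis. The fingers can descend and sweep clockwise.

{"name": "carry_out", "arguments": {"rotation": [[0, 0, 0], [0, 0, 0], [0, 0, 0], [0, 0, 0], [0, 0.14, 0], [0, 0.14, 0], [0, 0.14, 0], [0, 0.14, 0], [0, 0.14, 0], [0, 0.14, 0]], "xyz": [[0, 3, 0], [0, 3, 0], [0, 2.3, 0], [0, 1, 0], [0, 0, 0], [0, 0, 0], [0, 0, 0], [0, 0, 0], [0, 0, 0], [0, 0, 0]], "grip": [4.4, 4.4, 4.4, 4.4, 4.4, 4.4, 4.4, 4.4, 4.4, 4.4]}}

```text
t: 14.4
tcp_pos: [0.5258, 0.0761, 0.0628]
eef_rot: [-90.0, 0.0, 96.4]
ft_force: [-0.2, 0.2, 0.1]
opening: 0.476
```

```bash
python3 -c "
from h import *
from plant import vision,telemetry
go(.010,-.002,.062,145)
s=telemetry.sense();print(s['ft_torque'])
c=vision.capture('wrist')
cv2.imwrite('pics/w4.png',c['frame'])"
```

```text
t 14.4 j [  -4.8   12.6  105.9   -0.    61.5 -101.3] rot [-9.004e+01  1.000e-02  9.645e+01] F [-0.2  0.2  0.1] op 0.476
tcp in jig mm [[ 9.3 -2.7 62.8]]
shift cm tool [0.06 0.08 0.08] turn y rad -0.847
[0.03399638 0.12234683 0.00654526]
```

View pics/w4.png

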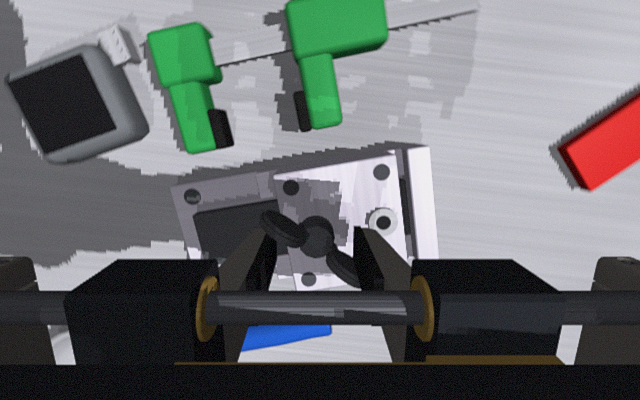

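The wrist view shows both wings, at (283,225) and (345,265), now lying against the fingers about 33° off the jaw axis. They are engaged, so I'll continue the stroke.

{"name": "carry_out", "arguments": {"rotation": [[0, 0.14, 0], [0, 0.14, 0], [0, 0.14, 0], [0, 0.14, 0], [0, 0.14, 0], [0, 0.14, 0], [0, 0.14, 0], [0, 0.14, 0], [0, 0.14, 0], [0, 0.14, 0]], "xyz": [[0, 0, 0], [0, 0, 0], [0, 0, 0], [0, 0, 0], [0, 0, 0], [0, 0, 0], [0, 0, 0], [0, 0, 0], [0, 0, 0], [0, 0, 0]], "grip": [4.4, 4.4, 4.4, 4.4, 4.4, 4.4, 4.4, 4.4, 4.4, 4.4]}}

```text
t: 15.45
tcp_pos: [0.5258, 0.0762, 0.0627]
eef_rot: [-90.0, -0.1, 16.4]
ft_force: [0.2, 0.2, -0.3]
opening: 0.481
```

{"name": "carry_out", "arguments": {"rotation": [[0, 0.14, 0], [0, 0.14, 0], [0, 0.14, 0], [0, 0.14, 0], [0, 0.14, 0], [0, 0.14, 0], [0, 0.14, 0], [0, 0.14, 0], [0, 0.14, 0], [0, 0.14, 0]], "xyz": [[0, 0, 0], [0, 0, 0], [0, 0, 0], [0, 0, 0], [0, 0, 0], [0, 0, 0], [0, 0, 0], [0, 0, 0], [0, 0, 0], [0, 0, 0]], "grip": [4.4, 4.4, 4.4, 4.4, 4.4, 4.4, 4.4, 4.4, 4.4, 4.4]}}

```text
t: 16.45
tcp_pos: [0.5257, 0.076, 0.0627]
eef_rot: [-90.0, -0.0, -63.8]
ft_force: [0.4, -1.0, -0.7]
opening: 0.479
```

```bash
python3 -c "
from h import *
from plant import vision,telemetry
go(.010,-.002,.062,-64)
s=telemetry.sense();print(s['ft_torque'])
c=vision.capture('wrist')
cv2.imwrite('pics/w5.png',c['frame'][100:350,150:500])"
```

```text
t 16.45 j [ -4.8  12.6 105.9  -0.   61.5  59. ] rot [-8.998e+01 -2.000e-02 -6.381e+01] F [ 0.4 -1.  -0.7] op 0.479
tcp in jig mm [[ 9.3 -2.6 62.7]]
shift cm tool [-0.08  0.07 -0.05] turn y rad 0.003
[0.00422515 0.25998649 0.02704814]
```

View pics/w5.png

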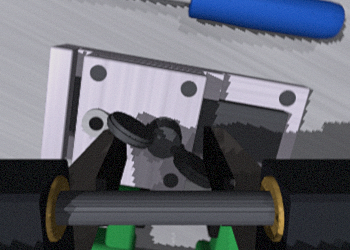

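The crop shows both wings still lying against the fingers, hub at (165,138), so stroke 1 turned the screw about 180°. Now I'll lift, swing back, and make stroke 2.

{"name": "carry_out", "arguments": {"rotation": [[0, -0.1, 0], [0, 0, 0], [0, -0.14, 0], [0, -0.14, 0], [0, -0.14, 0], [0, -0.14, 0], [0, -0.14, 0], [0, -0.14, 0], [0, -0.14, 0], [0, -0.14, 0]], "xyz": [[0, 0, 0], [0, -4, 0], [0, 0, 0], [0, 0, 0], [0, 0, 0], [0, 0, 0], [0, 0, 0], [0, 0, 0], [0, 0, 0], [0, 0, 0]], "grip": [4.4, 4.4, 4.4, 4.4, 4.4, 4.4, 4.4, 4.4, 4.4, 4.4]}}

```text
t: 17.5
tcp_pos: [0.5259, 0.0761, 0.1028]
eef_rot: [-90.0, -0.1, 6.9]
ft_force: [-0.4, -0.1, -0.5]
opening: 0.483
```

{"name": "carry_out", "arguments": {"rotation": [[0, -0.14, 0], [0, -0.14, 0], [0, -0.14, 0], [0, -0.14, 0], [0, -0.14, 0], [0, -0.14, 0], [0, -0.14, 0], [0, -0.14, 0], [0, -0.14, 0], [0, -0.14, 0]], "xyz": [[0, 0, 0], [0, 0, 0], [0, 0, 0], [0, 0, 0], [0, 0, 0], [0, 0, 0], [0, 0, 0], [0, 0, 0], [0, 0, 0], [0, 0, 0]], "grip": [4.4, 4.4, 4.4, 4.4, 4.4, 4.4, 4.4, 4.4, 4.4, 4.4]}}

```text
t: 18.5
tcp_pos: [0.5259, 0.0761, 0.1028]
eef_rot: [-90.1, -0.0, 87.1]
ft_force: [-0.3, 0.2, -0.7]
opening: 0.478
```

{"name": "carry_out", "arguments": {"rotation": [[0, -0.14, 0], [0, -0.14, 0], [0, -0.14, 0], [0, -0.14, 0], [0, -0.14, 0], [0, -0.14, 0], [0, 0, 0], [0, 0, 0], [0, 0, 0], [0, 0, 0]], "xyz": [[0, 0, 0], [0, 0, 0], [0, 0, 0], [0, 0, 0], [0, 0, 0], [0, 0, 0], [0, 0, 0], [0, 2, 0], [0, 2, 0], [0, 0, 0]], "grip": [4.4, 4.4, 4.4, 4.4, 4.4, 4.4, 4.4, 4.4, 4.4, 4.4]}}

```text
t: 19.5
tcp_pos: [0.5232, 0.0763, 0.0598]
eef_rot: [-89.8, -0.2, 134.6]
ft_force: [-0.4, 0.5, 0.7]
opening: 0.478
```

{"name": "carry_out", "arguments": {"rotation": [[0, 0.14, 0], [0, 0.14, 0], [0, 0.14, 0], [0, 0.14, 0], [0, 0.14, 0], [0, 0.14, 0], [0, 0.14, 0], [0, 0.14, 0], [0, 0.14, 0], [0, 0.14, 0]], "xyz": [[0, 0, 0], [0, 0, 0], [0, 0, 0], [0, 0, 0], [0, 0, 0], [0, 0, 0], [0, 0, 0], [0, 0, 0], [0, 0, 0], [0, 0, 0]], "grip": [4.4, 4.4, 4.4, 4.4, 4.4, 4.4, 4.4, 4.4, 4.4, 4.4]}}

```text
t: 20.5
tcp_pos: [0.5258, 0.0762, 0.0633]
eef_rot: [-90.0, -0.0, 54.1]
ft_force: [-0.3, 0.3, -0.2]
opening: 0.48
```

{"name": "carry_out", "arguments": {"rotation": [[0, 0.14, 0], [0, 0.14, 0], [0, 0.14, 0], [0, 0.14, 0], [0, 0.14, 0], [0, 0.14, 0], [0, 0.14, 0], [0, 0.14, 0], [0, 0.14, 0], [0, 0.14, 0]], "xyz": [[0, 0, 0], [0, 0, 0], [0, 0, 0], [0, 0, 0], [0, 0, 0], [0, 0, 0], [0, 0, 0], [0, 0, 0], [0, 0, 0], [0, 0, 0]], "grip": [4.4, 4.4, 4.4, 4.4, 4.4, 4.4, 4.4, 4.4, 4.4, 4.4]}}

```text
t: 21.5
tcp_pos: [0.5259, 0.076, 0.0633]
eef_rot: [-90.0, -0.1, -26.2]
ft_force: [0.1, -0.2, 0.5]
opening: 0.478
```

{"name": "carry_out", "arguments": {"rotation": [[0, 0.14, 0], [0, 0.14, 0], [0, 0.14, 0], [0, 0.14, 0], [0, 0.14, 0], [0, 0, 0], [0, 0, 0], [0, 0, 0], [0, 0, 0], [0, 0, 0]], "xyz": [[0, 0, 0], [0, 0, 0], [0, 0, 0], [0, 0, 0], [0, 0, 0], [0, 0, 0], [0, 0, 0], [0, 0, 0], [0, 0, 0], [0, 0, 0]], "grip": [4.4, 4.4, 4.4, 4.4, 4.4, 4.4, 4.4, 4.4, 4.4, 4.4]}}

```text
t: 22.5
tcp_pos: [0.5254, 0.0762, 0.0622]
eef_rot: [-90.0, -0.0, -65.8]
ft_force: [0.5, -0.2, -0.1]
opening: 0.477
```

```bash
python3 -c "
from h import *
from plant import vision,telemetry
go(.010,-.002,.062,-64)
s=telemetry.sense();print(s['ft_torque'])
c=vision.capture('wrist')
cv2.imwrite('pics/w6.png',c['frame'][100:350,150:500])"
```

```text
t 22.5 j [ -4.8  12.6 106.   -0.   61.4  61. ] rot [-90.    -0.   -65.84] F [ 0.5 -0.2 -0.1] op 0.477
tcp in jig mm [[ 9.5 -2.4 62.2]]
shift cm tool [-0.06  0.02 -0.03] turn y rad -0.032
[-0.0479132   0.18017424  0.04457858]
```

View pics/w6.png

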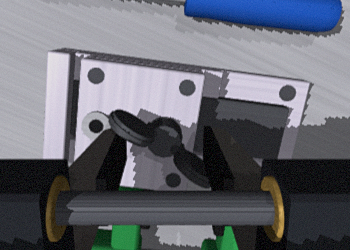

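Stroke 2 is done, with the wings at the same angle again and in contact with the fingers. Next is stroke 3, slowing down near the stop.

{"name": "carry_out", "arguments": {"rotation": [[0, -0.1, 0], [0, 0, 0], [0, -0.14, 0], [0, -0.14, 0], [0, -0.14, 0], [0, -0.14, 0], [0, -0.14, 0], [0, -0.14, 0], [0, -0.14, 0], [0, -0.14, 0]], "xyz": [[0, 0, 0], [0, -4, 0], [0, 0, 0], [0, 0, 0], [0, 0, 0], [0, 0, 0], [0, 0, 0], [0, 0, 0], [0, 0, 0], [0, 0, 0]], "grip": [4.4, 4.4, 4.4, 4.4, 4.4, 4.4, 4.4, 4.4, 4.4, 4.4]}}

```text
t: 23.55
tcp_pos: [0.5253, 0.0762, 0.102]
eef_rot: [-90.0, 0.0, 4.4]
ft_force: [0.3, -0.6, -0.1]
opening: 0.481
```

{"name": "carry_out", "arguments": {"rotation": [[0, -0.14, 0], [0, -0.14, 0], [0, -0.14, 0], [0, -0.14, 0], [0, -0.14, 0], [0, -0.14, 0], [0, -0.14, 0], [0, -0.14, 0], [0, -0.14, 0], [0, -0.14, 0]], "xyz": [[0, 0, 0], [0, 0, 0], [0, 0, 0], [0, 0, 0], [0, 0, 0], [0, 0, 0], [0, 0, 0], [0, 0, 0], [0, 0, 0], [0, 0, 0]], "grip": [4.4, 4.4, 4.4, 4.4, 4.4, 4.4, 4.4, 4.4, 4.4, 4.4]}}

```text
t: 24.55
tcp_pos: [0.5253, 0.0762, 0.102]
eef_rot: [-90.0, -0.0, 84.6]
ft_force: [0.6, 0.5, 0.2]
opening: 0.481
```

{"name": "carry_out", "arguments": {"rotation": [[0, -0.14, 0], [0, -0.14, 0], [0, -0.14, 0], [0, -0.14, 0], [0, -0.14, 0], [0, -0.14, 0], [0, 0, 0], [0, 0, 0], [0, 0, 0], [0, 0, 0]], "xyz": [[0, 0, 0], [0, 0, 0], [0, 0, 0], [0, 0, 0], [0, 0, 0], [0, 0, 0], [0, 0, 0], [0, 2, 0], [0, 2, 0], [0, 0, 0]], "grip": [4.4, 4.4, 4.4, 4.4, 4.4, 4.4, 4.4, 4.4, 4.4, 4.4]}}

```text
t: 25.55
tcp_pos: [0.5228, 0.0764, 0.0594]
eef_rot: [-89.8, -0.2, 132.2]
ft_force: [-1.0, -0.2, -0.2]
opening: 0.479
```

{"name": "carry_out", "arguments": {"rotation": [[0, 0.14, 0], [0, 0.14, 0], [0, 0.14, 0], [0, 0.14, 0], [0, 0.14, 0], [0, 0.14, 0], [0, 0.14, 0], [0, 0.14, 0], [0, 0.14, 0], [0, 0.14, 0]], "xyz": [[0, 0, 0], [0, 0, 0], [0, 0, 0], [0, 0, 0], [0, 0, 0], [0, 0, 0], [0, 0, 0], [0, 0, 0], [0, 0, 0], [0, 0, 0]], "grip": [4.4, 4.4, 4.4, 4.4, 4.4, 4.4, 4.4, 4.4, 4.4, 4.4]}}

```text
t: 26.55
tcp_pos: [0.5256, 0.0762, 0.063]
eef_rot: [-90.0, -0.0, 51.7]
ft_force: [-1.2, 0.5, -0.1]
opening: 0.48
```

{"name": "carry_out", "arguments": {"rotation": [[0, 0.14, 0], [0, 0.14, 0], [0, 0.14, 0], [0, 0.14, 0], [0, 0.14, 0], [0, 0.14, 0], [0, 0.1, 0], [0, 0.1, 0], [0, 0.07, 0], [0, 0.03, 0]], "xyz": [[0, 0, 0], [0, 0, 0], [0, 0, 0], [0, 0, 0], [0, 0, 0], [0, 0, 0], [0, 0, 0], [0, 0, 0], [0, 0, 0], [0, 0, 0]], "grip": [4.4, 4.4, 4.4, 4.4, 4.4, 4.4, 4.4, 4.4, 4.4, 4.4]}}

```text
t: 27.55
tcp_pos: [0.5258, 0.0761, 0.0631]
eef_rot: [-90.0, -0.0, -13.4]
ft_force: [-0.6, 0.1, -0.4]
opening: 0.482
```

{"name": "carry_out", "arguments": {"rotation": [[0, 0.03, 0], [0, 0.03, 0], [0, 0.03, 0], [0, 0.03, 0], [0, 0.03, 0], [0, 0.03, 0], [0, 0.03, 0], [0, 0.03, 0], [0, 0.03, 0], [0, 0, 0]], "xyz": [[0, 0, 0], [0, 0, 0], [0, 0, 0], [0, 0, 0], [0, 0, 0], [0, 0, 0], [0, 0, 0], [0, 0, 0], [0, 0, 0], [0, 0, 0]], "grip": [4.4, 4.4, 4.4, 4.4, 4.4, 4.4, 4.4, 4.4, 4.4, 4.4]}}

```text
t: 28.55
tcp_pos: [0.5257, 0.0761, 0.063]
eef_rot: [-90.0, -0.0, -28.7]
ft_force: [-1.1, -0.0, 0.0]
opening: 0.482
```

```bash
python3 -c "
from h import *
from plant import vision,telemetry
go(.010,-.002,.062,-42)
s=telemetry.sense();print(s['ft_torque'],s['tau'])"
```

```text
t 28.55 j [ -4.8  12.5 105.9  -0.   61.5  23.9] rot [-8.999e+01 -4.000e-02 -2.875e+01] F [-1.1 -0.   0. ] op 0.482
tcp in jig mm [[ 9.3 -2.6 63. ]]
shift cm tool [-0.09  0.1   0.  ] turn y rad 0.231
[-0.07239143  0.13064286  0.04906894] [  0.05510069 -36.55834079 -28.06918681   0.13318378  -0.15951161
   0.22843635]
```

{"name": "carry_out", "arguments": {"rotation": [[0, 0.025, 0], [0, 0.025, 0], [0, 0.025, 0], [0, 0.025, 0], [0, 0.025, 0], [0, 0.025, 0], [0, 0.025, 0], [0, 0.025, 0], [0, 0, 0], [0, 0, 0]], "xyz": [[0, 0, 0], [0, 0, 0], [0, 0, 0], [0, 0, 0], [0, 0, 0], [0, 0, 0], [0, 0, 0], [0, 0, 0], [0, 0, 0], [0, 0, 0]], "grip": [4.4, 4.4, 4.4, 4.4, 4.4, 4.4, 4.4, 4.4, 4.4, 4.4]}}

```text
t: 29.55
tcp_pos: [0.5253, 0.0762, 0.062]
eef_rot: [-90.0, 0.0, -40.1]
ft_force: [0.2, -0.0, -0.5]
opening: 0.479
```

{"name": "carry_out", "arguments": {"rotation": [[0, 0.02, 0], [0, 0.02, 0], [0, 0.02, 0], [0, 0.02, 0], [0, 0.02, 0], [0, 0, 0], [0, 0, 0], [0, 0, 0], [0, 0, 0], [0, 0, 0]], "xyz": [[0, 0, 0], [0, 0, 0], [0, 0, 0], [0, 0, 0], [0, 0, 0], [0, 0, 0], [0, 0, 0], [0, 0, 0], [0, 0, 0], [0, 0, 0]], "grip": [4.4, 4.4, 4.4, 4.4, 4.4, 4.4, 4.4, 4.4, 4.4, 4.4]}}

```text
t: 30.55
tcp_pos: [0.5253, 0.0762, 0.0621]
eef_rot: [-90.0, 0.0, -45.8]
ft_force: [-0.1, 0.3, -1.1]
opening: 0.482
```

```bash
python3 -c "
from h import *
from plant import vision,telemetry
go(.010,-.002,.062,-42)
s=telemetry.sense();print(s['ft_torque'],s['tau'][5])
c=vision.capture('wrist')
cv2.imwrite('pics/w7.png',c['frame'][100:350,150:500])"
```

```text
t 30.55 j [ -4.8  12.6 106.   -0.   61.4  41. ] rot [-90.     0.   -45.82] F [-0.1  0.3 -1.1] op 0.482
tcp in jig mm [[ 9.5 -2.3 62.1]]
shift cm tool [-0.06  0.01 -0.  ] turn y rad -0.067
[0.007674   0.10568268 0.76347932] 0.7970294170081615
```

Torque on the tool has risen from 0.05 to 0.76 N·m near the expected angle. I'll tighten in small steps.

{"name": "carry_out", "arguments": {"rotation": [[0, 0.01, 0], [0, 0.01, 0], [0, 0.01, 0], [0, 0.01, 0], [0, 0, 0], [0, 0, 0], [0, 0, 0], [0, 0, 0], [0, 0, 0], [0, 0, 0]], "xyz": [[0, 0, 0], [0, 0, 0], [0, 0, 0], [0, 0, 0], [0, 0, 0], [0, 0, 0], [0, 0, 0], [0, 0, 0], [0, 0, 0], [0, 0, 0]], "grip": [4.4, 4.4, 4.4, 4.4, 4.4, 4.4, 4.4, 4.4, 4.4, 4.4]}}

```text
t: 31.6
tcp_pos: [0.5253, 0.0762, 0.0621]
eef_rot: [-90.0, 0.0, -48.1]
ft_force: [-0.1, 0.1, -0.2]
opening: 0.483
```

```bash
python3 -c "
from h import *
from plant import vision,telemetry
go(.010,-.002,.062,-42)
s=telemetry.sense();print(s['ft_torque'],s['tau'][5])
c=vision.capture('wrist')
cv2.imwrite('pics/w8.png',cv2.resize(c['frame'][100:350,150:500],None,fx=2,fy=2))"
```

```text
t 31.6 j [ -4.8  12.6 106.    0.   61.4  43.3] rot [-90.     0.   -48.13] F [-0.1  0.1 -0.2] op 0.483
tcp in jig mm [[ 9.5 -2.3 62.1]]
shift cm tool [-0.06  0.01 -0.01] turn y rad -0.107
[0.03644715 0.17710833 1.44080293] 1.3992290943861008
```

View pics/w8.png

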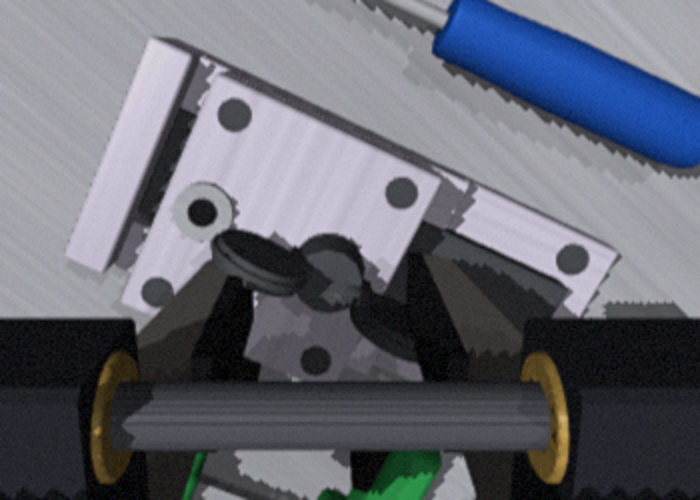

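The crop shows the wing line, (265,262) to (385,325), at about 28° and parallel to the bridge edge at about 26°. That puts the screw at q≈0. To tell a hard stop from clamping friction, I'll back off and re-approach to the same angle.

{"name": "carry_out", "arguments": {"rotation": [[0, -0.05, 0], [0, -0.05, 0], [0, 0, 0], [0, 0.02, 0], [0, 0.02, 0], [0, 0.02, 0], [0, 0, 0], [0, 0, 0], [0, 0, 0], [0, 0, 0]], "xyz": [[0, 0, 0], [0, 0, 0], [0, 0, 0], [0, 0, 0], [0, 0, 0], [0, 0, 0], [0, 0, 0], [0, 0, 0], [0, 0, 0], [0, 0, 0]], "grip": [4.4, 4.4, 4.4, 4.4, 4.4, 4.4, 4.4, 4.4, 4.4, 4.4]}}

```text
t: 32.65
tcp_pos: [0.5253, 0.0762, 0.0621]
eef_rot: [-90.0, -0.0, -45.8]
ft_force: [-0.1, 0.4, -1.3]
opening: 0.482
```

```bash
python3 -c "
from h import *
from plant import telemetry
go(.010,-.002,.062,-42)
s=telemetry.sense();print(s['ft_torque'],s['tau'][5])"
```

```text
t 32.65 j [ -4.8  12.6 106.   -0.   61.4  41. ] rot [-90.    -0.   -45.83] F [-0.1  0.4 -1.3] op 0.482
tcp in jig mm [[ 9.5 -2.3 62.1]]
shift cm tool [-0.06  0.01 -0.  ] turn y rad -0.067
[0.01535864 0.23199909 0.75246759] 0.7942515425384045
```

The torque came back to the same 0.75 N·m at the same angle, so this is the hard stop. I'll back off, lift clear and check.

{"name": "carry_out", "arguments": {"rotation": [[0, -0.06, 0], [0, -0.1, 0], [0, -0.1, 0], [0, 0, 0], [0, 0, 0], [0, 0, 0], [0, 0, 0], [0, 0, 0], [0, 0, 0], [0, 0, 0]], "xyz": [[0, 0, 0], [0, 0, 0], [0, 0, 0], [0, -3, 0], [0, -4, 0], [0, -4, 0], [0, -4, 0], [0, 0, 0], [0, 0, 0], [0, 0, 0]], "grip": [4.4, 4.4, 4.4, 4.4, 4.4, 4.4, 4.4, 4.4, 4.4, 4.4]}}

```text
t: 33.65
tcp_pos: [0.5245, 0.0762, 0.2105]
eef_rot: [-90.1, 0.1, -31.0]
ft_force: [0.2, 0.0, -1.1]
opening: 0.479
```

```bash
python3 -c "
from h import *
from plant import vision
go(.010,-.002,.062,-42)
c=vision.capture('wrist');d=vision.capture('scene')
a=cv2.resize(c['frame'][60:300,160:480],(800,600))[:400]
b=cv2.resize(d['frame'],(640,400))[120:320]
cv2.imwrite('pics/end.png',np.vstack([c['frame'][0:300],d['frame'][110:310]]))
for X in [(.075,0,.022),(-.075,-.02,.022),(-.075,.02,.022),(.01,0,.06),(.04,0,.07),(-.02,0,.07),(-.09,-.04,.012)]: print(X,proj(c,jw(JIG,X)).round(0))"
```

```text
t 33.65 j [-4.8  2.7 98.9  0.  78.6 26.2] rot [-90.06   0.14 -30.99] F [ 0.2  0.  -1.1] op 0.479
tcp in jig mm [[  9.8  -1.5 210.5]]
shift cm tool [ 0.05 14.85  0.07] turn y rad 0.192
(0.075, 0, 0.022) [[273. 145.]]
(-0.075, -0.02, 0.022) [[378. 221.]]
(-0.075, 0.02, 0.022) [[354. 244.]]
(0.01, 0, 0.06) [[314. 191.]]
(0.04, 0, 0.07) [[293. 173.]]
(-0.02, 0, 0.07) [[336. 213.]]
(-0.09, -0.04, 0.012) [[397. 215.]]
```

View pics/end.png

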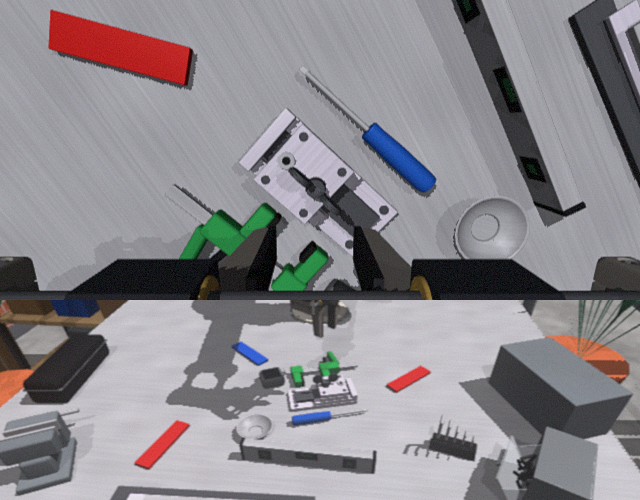

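The final view shows the wings in line with the jig axis, (290,165) to (352,222). The bar's rear end is at about (370,228), where it should be with the bar at the stop. The bystanders are in their places and the robot is clear.

```bash
python3 -c "
from plant import hand_in
print(hand_in())"
```

```text
the job is handed in; nothing more can be done
None
```

The bar is against the end stop and the wing screw is turned down to its hard stop. I handed the job in at about 34 s of the 72 s allowed.

- **Bar:** I pushed it along the channel with closed fingertips. It stopped moving at about 15 N, with the fingertips 84.7 mm behind the jig's origin, where 85 mm was expected. The final picture shows its rear end still there.
- **Screw:** I turned it clockwise in three strokes, about 510–520° in all, with the two fingers straddling the hub and pushing the wing faces without pinching.
- **Hard stop:** Resistance rose close to the expected angle. After backing off, it came back at the same angle (0.75 N·m both times), and the wings now lie along the jig's axis.
- **Bystanders:** The last pictures show nothing on the bench visibly moved, and the robot was clear of everything at hand-in.

**Disagreement and unchecked points:** The cameras disagreed on the jig's sideways position by about 2–5 mm. I used a value in between, and it was within the clearance. I did not pull on the bar to test the clamping. That it is held rests on the screw reaching its stop.

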